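# Tip back the lamp arm of an inverted microscope

### The arm

A 6-joint arm with a two-finger parallel gripper is mounted at the origin on the work surface. World frame = base frame: x ahead of the robot, y to its left, z up, the work surface at z = 0. Lengths are in m, angles in rad, forces in N, time in s.
With the tool pointing down it reaches from about 0.35 to 0.975 m from the base axis. Payload 7.1 kg.
Tool frame: the origin (TCP) lies between the finger pads; the fingertips stand 8 mm ahead of it and the grasp point (between the pads) lies 11 mm behind it; z points along the fingers, y is the line along which they close (so a half turn about z gives the same grasp; the last joint's range is limited). The gripper opens to 88 mm and grips with 3 to 60 N. Pads are 20 mm wide; open, the fingers measure 115 mm over their backs; the gripper's body (75 mm by 178 mm) begins 61 mm behind the grasp point.
Start: joints at [1.1, 0.423, 1.63, -0, 1.089, -0.019], TCP at [0.273, 0.562, 0.231] pointing down, gripper open.
Joint ranges: [-3, 3], [-0.9, 2.11], [0.09, 2.58], [-1.31, 4.45], [0.11, 2.69], [-2.54, 2.54]. Speed limits (rad/s): [2.39, 2.39, 3.01, 3.14, 3.14, 3.14].

### API

Orientations are given as a rotation vector (axis times angle).
In Python, from rig import get_state, cams, robot gives the robot as it stands.
- The arm moves only by the tool step_arm, never from a script. Its argument "increments" is a list of rows, each an object with "claw": the closure, from 0 (fully open) to 1 (shut); "offset": the shift along the tool's x, y, z in cm, a list of three; "turn": the turn, a rotation vector about the tool's x, y, z in rad, a list of three. A call has 1 to 5 rows; each row is the pose to reach, as a shift and turn from the pose commanded when the call began, along the tool's axes at that moment; what a row does not reach only later rows make up. A row lasts 1/8 s, in which the tool goes at most 62.5 mm and 10.7 degrees, less where a joint would pass 70% of its speed; a pose out of reach is approached as far as the arm can. A call with a gripper value outside its range is refused whole. The fingers move at their own pace and stop on an object; "newtons" is the grip in N (left out, the last holds). Time passes only in rows, so rows that repeat a pose let the fingers close. It gives the time, the measured TCP pose, the force, the opening and the grip force at its end, in the units of the state.
- get_state(): the state, without advancing time (a new reading comes with each control period).
- cams.grab_frame(name): name is "scene" or "top"; returns a dict with "color" (384x512x3 uint8, red, green, blue), "mtx" (3x3 intrinsics, pixels), "position" and "attitude" of the camera in the world. Camera axes: x right, y up, looking along -z (the intrinsics and any distortion apply to the point x, -y, -z); pixel columns grow to the right and rows downward; lengths in m; the calibration is good to about 2 mm. A picture is of the moment at which its call begins. There is no depth.
- robot.close_job(): hands the job in; it is judged then, once.
The state is a dict: "clock": time; "qpos": joint angles; "joint_velocities": joint speeds; "joint_efforts": joint torques, N m; "tcp_pos": TCP position; "ee_rot": TCP orientation; "wrist_force": force on the tool from outside, world axes, zero at the start; "torque": the same for the moment, N m; "gripper_width": opening from 0.0 (shut) to 1.0 (fully open); "gripper_force": force on a finger pad.
Only numpy, scipy, OpenCV 4.12 (cv2) and the standard library are available. Lean on these libraries where they do the work, as an engineer would, in place of code of your own. Each camera call takes 0.05 s, during which the arm holds its last target. There are 200 camera calls.

### The job

Clear the stage of the small white inverted microscope for the next sample: with the fingertips push the orange lock knob round to its stop to free the lamp arm, then push up under the blue grip bar and swing the counterweighted arm gently past its balance point, so that it rests back on its stop and stays up by itself. Push only: pick nothing up, and leave the dish on the stage and the other things on the bench where they are.

Things in the scene. Friction and masses are not known exactly. Their poses are not given: they have to be found in the camera images.
- microscope: Compact white inverted microscope fixed to the bench, housing 235 x 180 x 60 mm. Origin: centre of its underside; x from its front to its rear, y to its left, z up. Black stage plate: x -120 to 25, y +-95 mm, top 90 mm up. Focus knobs at x 0, out to y +-117 mm, 34 mm up. Two white cheeks (x 15 to 90 mm, 32 to 44 mm either side, 181 mm high) carry the arm
- lamp_arm (a joint): Lamp arm's hinge, rad: 0 = lowered, level, lamp over the stage; grows as it swings up and back; 1.83 = back on its stop. About 1 kg with the steel counterweight behind the hinge. Balances at about 1.0: below, it sinks to 0; above, it swings on to 1.83 by itself (damped, about 1 rad/s). Raising takes 1 to 1.5 N at the bar. With the lock on it rises only 0.05
- tilt_hinge (a point): Middle of the arm's hinge shaft, which runs along the microscope's y, 165 mm above the bench (microscope frame 60, 0, 165 mm)
- grip_bar (a point): Middle of the blue round grip bar across the arm's front end, 14 mm thick, 86 mm long along the microscope's y; moves with the arm, 165 mm from the hinge shaft; lowered, it is 165 mm in front of the shaft at its height, 68 mm free below to the stage. Struts 9 mm thick, 38 mm either side, run back to the white lamp (52 mm across, its front 39 mm behind the bar)
- tilt_lock (a joint): Lock lever on top of the right (-y) cheek, on a vertical pin, rad: 0 = locked, steel tongue over the arm, handle out to the right (-y); grows as the knob is pushed to the rear (+x), anticlockwise from above; 1.4 = at its stop, released, handle to the rear. Friction holds it where it is left; about 1 N moves the knob. The arm is free from about 1.1
- lock_pivot (a point): On the lock lever's vertical pin, at the height of the knob's centre (microscope frame 30, -38, 190 mm)
- lock_knob (a point): Centre of the orange thumb knob on the lock lever: upright cylinder 16 mm across, 30 mm high (175 to 205 mm above the bench), 58 mm from the lever's pin; moves with the lever. Free space around it and below to the stage and housing
- dish: Closed culture dish 60 mm across and 15 mm high, loose on the stage under the lamp; origin: centre of its underside
- flask: Culture flask lying flat left of the microscope, 91 x 42 x 26 mm with a red cap; origin: on its underside, about its middle
- slide_box: Green slide box right of the microscope, 99 x 85 x 35 mm; origin: centre of its underside
- oil_bottle: Amber dropper bottle 28 mm across, 72 mm high, at the microscope's front left; origin: centre of its underside
- beaker: Glass beaker 68 mm across, 90 mm high, at the left; origin: centre of its underside
- dish_stack: Stack of closed dishes 92 mm across, 45 mm high, at the right; origin: centre of its underside
- timer: White lab timer 65 x 65 x 18 mm, lying flat at the left; origin: centre of its underside

How it is judged:
On the way, in this order (a step that is already met when the one before it is completed fails the run):
1. the lock is pushed round and frees the arm (value of joint tilt_lock above 1.1 rad), for 0.2 s.
2. the lamp arm has swung up and back to its stop (value of joint lamp_arm above 1.7 rad), for 0.2 s.
At the end, for the whole second after the job is handed in: The lamp arm rests raised on its stop (joint above 1.7 rad of 1.83) and still, the lock is still released (above 1.1 rad of 1.4), the dish is within 10 mm and every other loose thing within 15 mm of where it stood, all upright (value of joint lamp_arm above 1.7 rad and velocity of joint lamp_arm between -0.05 and 0.05 rad/s and value of joint tilt_lock above 1.1 rad and distance of dish from where it was at the start of the episode below 0.01 m and distance of each of flask, slide_box, oil_bottle, beaker, dish_stack, timer from where it was at the start of the episode below 0.015 m and angle between each of dish, flask, slide_box, oil_bottle, beaker, dish_stack, timer's own z axis and vertical below 0.1 rad); the robot touches nothing.
It fails at once if the lamp arm is flung up or let slam down (faster than 2.5 rad/s) (velocity of joint lamp_arm above 2.5 rad/s or velocity of joint lamp_arm below -2.5 rad/s).
It fails at once if the dish on the stage is shifted or lifted by more than 10 mm (distance of dish from where it was at the start of the episode above 0.01 m).
It fails at once if a thing standing by is moved, lifted or carried more than 15 mm (distance of any of flask, slide_box, oil_bottle, beaker, dish_stack, timer from where it was at the start of the episode above 0.015 m).
It also fails if it takes over 51 s, if anything falls off the work surface, if the arm or the gripper's body presses on something with over 40 N, if the wrist force passes 120 N, or if a joint passes its speed limit or range.

## Working session

There is one attempt and no reset: what is moved stays moved. The work goes in short steps, Python scripts to look and compute and a tool call to move; the robot and the scene stay as the last step left them, time stands still between calls to the robot, and variables do not carry over. Pictures are saved under pics/ and viewed, at most 10 in all, crops included, and the job is handed in when it is done.

Besides the shell and the picture viewer there is one more tool, called after ">>>" as name([rows], argument=value, ...), one row to a line, values as JSON. step_arm: Moves the arm, as the interface text tells. Its arguments: {"type":"object","properties":{"increments":{"type":"array"},"newtons":{"type":"number"}},"required":["increments"]}

```bash
mkdir -p pics
cat > h.py <<'E'
import numpy as np, cv2
from scipy.spatial.transform import Rotation as R
from rig import get_state, cams, robot
def att(a):
    a=np.array(a,float)
    return a if a.shape==(3,3) else (R.from_rotvec(a).as_matrix() if a.size==3 else R.from_quat(a).as_matrix())
def ray(f,u,v):
    K=np.array(f["mtx"]); d=np.linalg.inv(K)@[u,v,1]; d=np.array([d[0],-d[1],-d[2]])
    return np.array(f["position"]),att(f["attitude"])@d
def atz(f,u,v,z):
    p,d=ray(f,u,v); return p+d*(z-p[2])/d[2]
def proj(f,P):
    c=(np.atleast_2d(P)-np.array(f["position"]))@att(f["attitude"]); q=np.c_[c[:,0],-c[:,1],-c[:,2]]@np.array(f["mtx"]).T
    return q[:,:2]/q[:,2:]
def snap(n,fn):
    f=cams.grab_frame(n); cv2.imwrite("pics/"+fn,cv2.resize(f["color"][:,:,::-1],(768,576),interpolation=cv2.INTER_CUBIC)); return f
E
python3 - <<'E'
from h import *
import pickle
for n in("scene","top"):
    f=snap(n,n+"0.png"); pickle.dump(f,open(n+".pkl","wb")); print(n,{k:f[k] for k in f if k!="color"})
print(get_state())
E
```

```text
scene {'mtx': array([[400.83838821,   0.        , 263.25769648],
       [  0.        , 400.83838821, 192.83435907],
       [  0.        ,   0.        ,   1.        ]]), 'position': array([ 0.79193321, -0.53023676,  1.09188019]), 'attitude': array([0.54447764, 0.13534418, 0.46758398])}
top {'mtx': array([[432.25888069,   0.        , 265.00123225],
       [  0.        , 432.25888069, 188.10848124],
       [  0.        ,   0.        ,   1.        ]]), 'position': array([ 0.24048577, -0.00278497,  1.50613804]), 'attitude': array([ 0.14127959, -0.17006797, -1.57277979])}
{'clock': 0.1, 'qpos': array([ 1.10001736e+00,  4.23767376e-01,  1.63059930e+00, -8.68845761e-06,
        1.08859278e+00, -1.90149652e-02]), 'joint_velocities': array([-1.01445492e-03,  9.64547111e-05, -2.88719889e-03, -7.22869637e-04,
        9.24560313e-04,  6.31229500e-04]), 'joint_efforts': array([-1.02264665e-03, -5.45611238e+01, -2.74322855e+01,  6.44280855e-02,
        1.88664958e-02, -8.22924994e-05]), 'tcp_pos': array([0.27261308, 0.56187275, 0.22998319]), 'ee_rot': array([-7.03531200e-01, -3.06147166e+00,  2.08561619e-03]), 'wrist_force': array([0.43409286, 1.20201904, 0.91398381]), 'torque': array([-0.01507691, -0.0233233 , -0.04728332]), 'gripper_force': 0.0, 'gripper_width': 0.9991290500926836}
```

View pics/scene0.png

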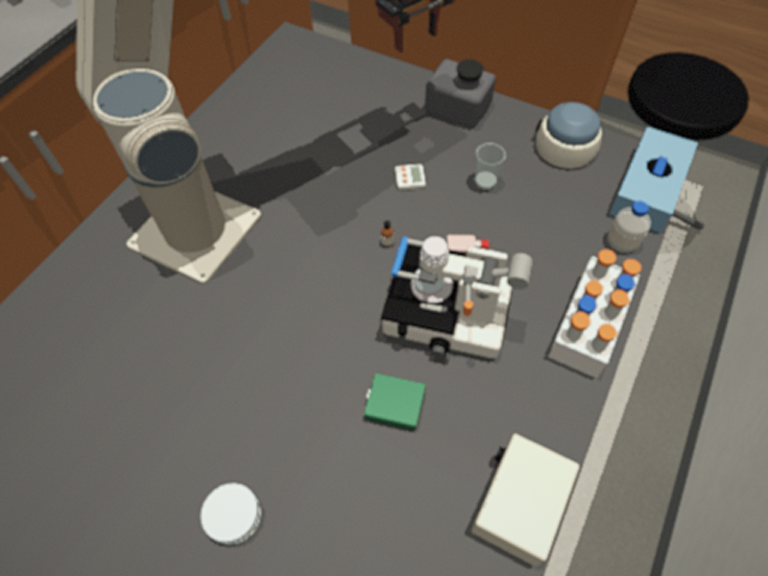

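View pics/top0.png

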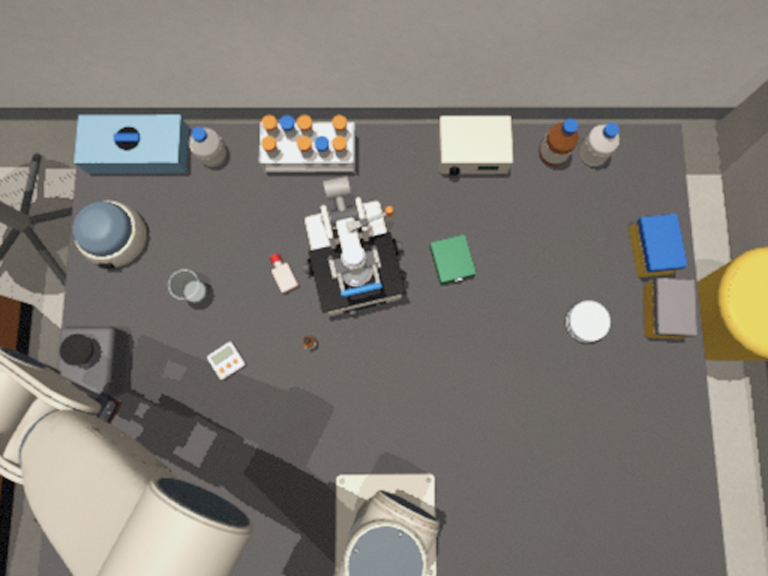

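Scene view (768 px): blue bar at about (400,257), orange knob at (468,308), lamp arm lowered. Top view: bar at about (361,288), knob at (389,211), microscope ahead of the robot and slightly yawed. The next step is to fit its pose from the colours.

Run:
```python
from h import *
import pickle
from scipy.optimize import least_squares
F={n:pickle.load(open(n+".pkl","rb")) for n in("scene","top")}
box={"scene":{"bar":(385,235,415,285),"knob":(455,295,480,320)},"top":{"bar":(335,275,390,300),"knob":(380,200,400,222)}}
obs={}
for n,f in F.items():
    h=cv2.cvtColor(f["color"],cv2.COLOR_RGB2HSV).astype(int)
    for k,(a,b,c,d) in box[n].items():
        a,b,c,d=[int(x/1.5) for x in(a,b,c,d)]
        s=h[b:d,a:c]; lo,hi=((95,120) if k=="bar" else (5,20))
        m=(s[...,0]>=lo)&(s[...,0]<=hi)&(s[...,1]>130)&(s[...,2]>60)
        v,u=np.nonzero(m); p=np.c_[u+a,v+b].astype(float); c0=p.mean(0); obs[n,k]=c0
        w,V=np.linalg.eigh(np.cov(p.T)); t=(p-c0)@V[:,1]
        print(n,k,len(p),c0,"ends",c0+t.min()*V[:,1],c0+t.max()*V[:,1])
        if k=="bar": obs[n,"e"]=np.array([c0+t.min()*V[:,1],c0+t.max()*V[:,1]])
def tri(k):
    A=[];b=[]
    for n,f in F.items():
        p,d=ray(f,*obs[n,k]); d/=np.linalg.norm(d); M=np.eye(3)-np.outer(d,d); A.append(M); b.append(M@p)
    X=np.linalg.lstsq(np.vstack(A),np.hstack(b),rcond=None)[0]
    print(k,X,[proj(f,X)[0]-obs[n,k] for n,f in F.items()]); return X
B=tri("bar");Kn=tri("knob")
e=obs["top","e"]; E=[atz(F["top"],*q,.167) for q in e]; dy=E[0]-E[1]; print("bar ends",E,np.linalg.norm(dy),"yaw",np.arctan2(dy[1],dy[0])-np.pi/2)
print("bar-knob dist",np.linalg.norm((B-Kn)[:2]),"expected",np.hypot(135,96))
# model fit: bar mid (-105,0,165), knob (30,-96,190), stage front corners
mp=np.array([[-.105,0,.165],[.03,-.096,.190]])
def W(q,P): c,s=np.cos(q[2]),np.sin(q[2]); return P@np.array([[c,s,0],[-s,c,0],[0,0,1]])+[q[0],q[1],0]
def res(q): return np.concatenate([(proj(f,W(q,mp))-[obs[n,"bar"],obs[n,"knob"]]).ravel() for n,f in F.items()])
s=least_squares(res,[B[0]+.1,B[1],0]); print(s.x,s.fun.round(1))
q=s.x
for n,f in F.items():
    I=cv2.resize(f["color"][:,:,::-1],None,fx=3,fy=3,interpolation=cv2.INTER_CUBIC)
    L=np.array([[-.12,-.095,.09],[-.12,.095,.09],[.025,.095,.09],[.025,-.095,.09]])
    bar=np.array([[-.105,-.043,.165],[-.105,.043,.165]])
    for P,c in((L,(0,255,255)),(bar,(0,0,255)),(np.array([[.03,-.038,.19],[.03,-.096,.19]]),(255,0,255)),(np.array([[.015,-.044,.181],[.09,-.044,.181],[.09,-.032,.181],[.015,-.032,.181]]),(0,255,0))):
        cv2.polylines(I,[np.round(proj(f,W(q,P))*3+1).astype(int)],True,c,1)
    u,v=(proj(f,W(q,np.array([[0,0,.1]])))[0]*3).astype(int)
    F[n]=I[max(v-200,0):v+200,max(u-195,0):u+195]
cv2.imwrite("pics/fit.png",np.hstack([F["scene"],F["top"]]))
```

```text
scene bar 128 [266.5546875 170.84375  ] ends [270.49002527 158.1519417 ] [262.52135865 183.8515881 ]
scene knob 46 [311.41304348 204.76086957] ends [312.38264295 200.62118192] [310.39830194 209.09329046]
top bar 129 [240.59689922 192.6124031 ] ends [254.33677393 189.47473658] [226.93866774 195.73142541]
top knob 24 [259.    140.375] ends [259. 138.] [259. 143.]
bar [0.49699841 0.04931534 0.16209245] [array([-0.3970773,  0.1170099]), array([-0.24054217, -0.281155  ])]
knob [ 0.65922946 -0.01027528  0.19158512] [array([-0.20397018,  0.05932708]), array([-0.10529425, -0.13802156])]
bar ends [array([0.50497397, 0.00504518, 0.167     ]), array([0.48543449, 0.09125714, 0.167     ])] 0.0883984875641092 yaw -2.918713394767103
bar-knob dist 0.17282926743772484 expected 165.65325230734229
[0.60149917 0.07570086 0.27625031] [ 0.3  0.6 -0.9 -0.6  0.4 -1.5 -0.7  0.8]
```

View pics/fit.png

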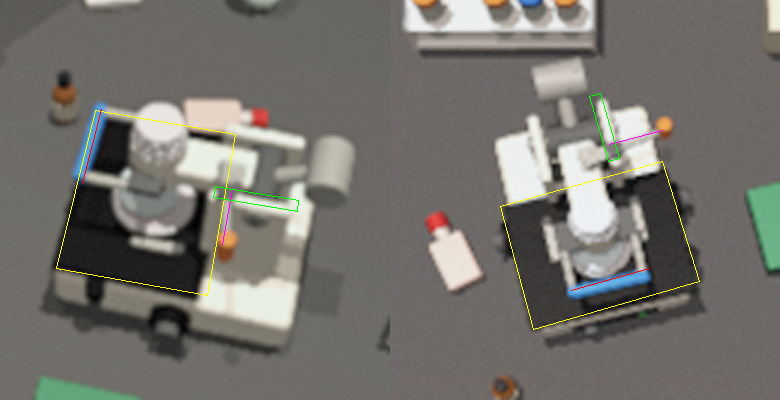

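The overlay shows that the fitted yaw of 0.276 is too large, because the lever starts slightly turned. The bar ends give 0.223, so I use that. Next I estimate the lamp's top height, since it limits the gripper body, and work out the pushing poses.

```bash
cat >> h.py <<'E'
q=np.array([.5994,.0725,.2226])
def W(P):
    c,s=np.cos(q[2]),np.sin(q[2]); return np.atleast_2d(P)@np.array([[c,s,0],[-s,c,0],[0,0,1]])+[q[0],q[1],0]
def Rot(z,y): # tool axes from z dir, approx y dir (microscope frame)
    z=np.array(z,float);z/=np.linalg.norm(z);x=np.cross(y,z);x/=np.linalg.norm(x);M=np.c_[x,np.cross(z,x),z]
    return R.from_euler('z',q[2])*R.from_matrix(M)
def rel(P,Rt): # increments (cm, rad) from current pose
    s=get_state();R0=R.from_rotvec(s["ee_rot"])
    return (100*R0.inv().apply(np.array(P)-s["tcp_pos"])).round(1),(R0.inv()*Rt).as_rotvec().round(3)
E
python3 - <<'E'
from h import *
import pickle
F=[pickle.load(open(n+".pkl","rb")) for n in("scene","top")]
px=[(434/1.5,243/1.5),(353/1.5,256/1.5)]
A=[];b=[]
for f,p in zip(F,px):
    o,d=ray(f,*p);d/=np.linalg.norm(d);M=np.eye(3)-np.outer(d,d);A.append(M);b.append(M@o)
X=np.linalg.lstsq(np.vstack(A),np.hstack(b),rcond=None)[0];print("lamp top",X,[proj(f,X)[0]-p for f,p in zip(F,px)])
print("R0",R.from_rotvec(get_state()["ee_rot"]).as_matrix().round(2))
# knob push start: tool down; micro pos ahead of knob
for yd in([1,0,0],[-1,0,0],[0,1,0],[0,-1,0]): print(yd,rel(W([.0,-.11,.30])[0],Rot([0,0,-1],yd)))
# all objects
for n,u,v in(("flask",285,277),("timer",226,360),("beaker",193,292),("bottle",310,343),("box",453,260)): print(n,atz(F[1],u/1.5,v/1.5,.03).round(3))
E
```

```text
lamp top [0.5555092  0.06437494 0.22188877] [array([-1.11547906,  0.32998739]), array([-0.63262734, -0.80128507])]
R0 [[-0.9   0.44 -0.  ]
 [ 0.44  0.9  -0.  ]
 [ 0.   -0.   -1.  ]]
[1, 0, 0] (array([-57.6, -38.4,  -7. ]), array([-0.001,  0.001,  0.896]))
[-1, 0, 0] (array([-57.6, -38.4,  -7. ]), array([-1.000e-03, -2.000e-03, -2.245e+00]))
[0, 1, 0] (array([-57.6, -38.4,  -7. ]), array([-0.001, -0.   , -0.674]))
[0, -1, 0] (array([-57.6, -38.4,  -7. ]), array([-1.000e-03,  2.000e-03,  2.467e+00]))
flask [0.55  0.229 0.03 ]
timer [0.36  0.358 0.03 ]
beaker [0.516 0.44  0.03 ]
bottle [0.397 0.169 0.03 ]
box [ 0.589 -0.162  0.03 ]
```

Lamp top is at about 0.23. With the tool down and TCP z at 0.192, the gripper body bottom is at 0.264, which clears it. The tool's y goes along the microscope's x so the narrow side faces the lamp.

>>> step_arm([
  {"claw": 1, "offset": [-4, -3, -7], "turn": [0, 0, 0.1]},
  {"claw": 1, "offset": [-9, -6, -7], "turn": [0, 0, 0.2]},
  {"claw": 1, "offset": [-14, -9, -7], "turn": [0, 0, 0.3]},
  {"claw": 1, "offset": [-19, -12.5, -7], "turn": [0, 0, 0.4]},
  {"claw": 1, "offset": [-24, -16, -7], "turn": [0, 0, 0.5]},
], newtons=20)

```text
clock: 0.72
tcp_pos: [0.4173, 0.3156, 0.3006]
ee_rot: [1.443, 2.79, -0.0]
wrist_force: [-0.4, -0.8, -0.3]
gripper_width: 0.47
gripper_force: 0.0
```

Run:
```python
from h import *
print(rel(W([-.005,-.105,.30])[0],Rot([0,0,-1],[1,0,0])))
```

```text
(array([-39.9,  -3.7,   0.1]), array([0.   , 0.   , 0.393]))
```

>>> step_arm([
  {"claw": 1, "offset": [-6, -0.5, 0], "turn": [0, 0, 0.1]},
  {"claw": 1, "offset": [-12, -1, 0], "turn": [0, 0, 0.2]},
  {"claw": 1, "offset": [-18, -1.5, 0], "turn": [0, 0, 0.3]},
  {"claw": 1, "offset": [-24, -2, 0], "turn": [0, 0, 0.393]},
  {"claw": 1, "offset": [-30, -2.6, 0], "turn": [0, 0, 0.393]},
])

```text
clock: 1.35
tcp_pos: [0.5702, 0.0562, 0.3005]
ee_rot: [-1.958, -2.456, 0.0]
wrist_force: [0.6, 1.5, -0.5]
gripper_width: 0.007
gripper_force: 0.0
```

>>> step_arm([
  {"claw": 1, "offset": [-3, 3, 0], "turn": [0, 0, 0]},
  {"claw": 1, "offset": [-6, 3, 0], "turn": [0, 0, 0]},
  {"claw": 1, "offset": [-8, 3, 0], "turn": [0, 0, 0]},
  {"claw": 1, "offset": [-8, 3, 0], "turn": [0, 0, 0]},
])

```text
clock: 1.85
tcp_pos: [0.6165, -0.0141, 0.3003]
ee_rot: [-1.959, -2.456, 0.001]
wrist_force: [0.8, -0.5, 0.8]
gripper_width: 0.005
gripper_force: 0.0
```

Run:
```python
from h import *
print(rel(W([-.005,-.100,.30])[0],Rot([0,0,-1],[1,0,0])))
s=get_state(); print(s["qpos"],s["tcp_pos"],s["gripper_width"])
f=snap("top","t1.png")
```

```text
(array([-1.2, -0.3,  0. ]), array([-0.001, -0.   ,  0.002]))
[-4.21715309e-02  3.42091327e-01  1.58295477e+00  9.68476768e-05
  1.21724221e+00 -2.66490292e-01] [ 0.61654856 -0.0140782   0.30033413] 0.004960263975969435
```

>>> step_arm([
  {"claw": 1, "offset": [-1, -0.5, 0], "turn": [0, 0, 0]},
  {"claw": 1, "offset": [-1, -0.5, 3.5], "turn": [0, 0, 0]},
  {"claw": 1, "offset": [-1, -0.5, 7], "turn": [0, 0, 0]},
  {"claw": 1, "offset": [-1, -0.5, 10.8], "turn": [0, 0, 0]},
  {"claw": 1, "offset": [-1, -0.5, 10.8], "turn": [0, 0, 0]},
])

```text
clock: 2.52
tcp_pos: [0.6118, -0.0235, 0.1902]
ee_rot: [-1.953, -2.455, 0.005]
wrist_force: [0.0, -0.5, 0.6]
gripper_width: 0.007
gripper_force: 0.0
```

Run:
```python
from h import *
s=get_state(); p=s["tcp_pos"]; c=(R.from_euler('z',-q[2])).apply(p-[q[0],q[1],0]); print(c,s["wrist_force"])
for n in("scene","top"):
    f=cams.grab_frame(n); u,v=proj(f,W([.03,-.06,.19]))[0].astype(int)
    I=f["color"][v-50:v+50,u-50:u+50,::-1]; globals()[n]=cv2.resize(I,(390,390),interpolation=cv2.INTER_CUBIC)
cv2.imwrite("pics/k1.png",np.hstack([scene,top]))
# plan: phi -> tcp
for ph in(.2,.4,.6,.8,1.0,1.2,1.35):
    k=np.array([.03+.058*np.sin(ph),-.038-.058*np.cos(ph)]); n=np.array([np.cos(ph),np.sin(ph)])
    t=k-n*(.008+.0135*np.cos(ph)**2+.01*np.sin(ph)**2+.004*np.sin(2*ph)); d=(t-c[:2])*100; print(ph,t.round(4),"off x,y",d[1].round(1),d[0].round(1))
```

```text
[-0.009135   -0.0964105   0.19022837] [ 0.00214851 -0.46194381  0.56675181]
0.2 [ 0.0191 -0.0994] off x,y -0.3 2.8
0.4 [ 0.0306 -0.1007] off x,y -0.4 4.0
0.6 [ 0.0428 -0.0995] off x,y -0.3 5.2
0.8 [ 0.0551 -0.0954] off x,y 0.1 6.4
1.0 [ 0.0666 -0.0884] off x,y 0.8 7.6
1.2 [ 0.0764 -0.0787] off x,y 1.8 8.6
1.35 [ 0.0822 -0.0701] off x,y 2.6 9.1
```

View pics/k1.png

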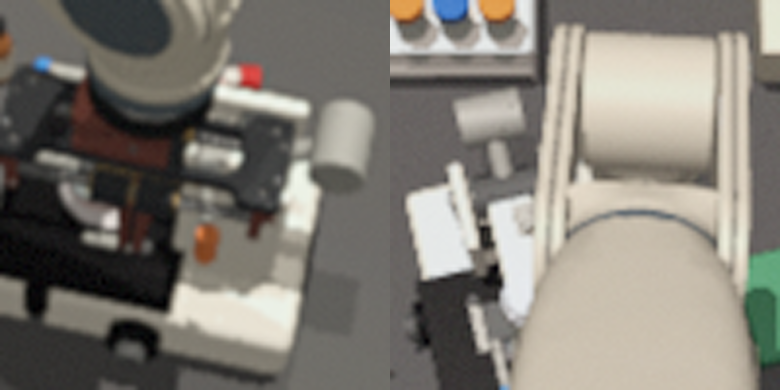

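The closed fingers stand at crop px (135,240), in front of the orange knob at (205,240), with the gap clear. I push along the arc.

>>> step_arm([
  {"claw": 1, "offset": [-0.2, 1.5, 0], "turn": [0, 0, 0]},
  {"claw": 1, "offset": [-0.3, 2.6, 0], "turn": [0, 0, 0]},
  {"claw": 1, "offset": [-0.4, 3.3, 0], "turn": [0, 0, 0]},
  {"claw": 1, "offset": [-0.4, 4.0, 0], "turn": [0, 0, 0]},
  {"claw": 1, "offset": [-0.3, 4.6, 0], "turn": [0, 0, 0]},
])

```text
clock: 3.25
tcp_pos: [0.6597, -0.0165, 0.1925]
ee_rot: [-1.956, -2.457, 0.001]
wrist_force: [-1.9, 1.2, 0.2]
gripper_width: 0.005
gripper_force: 0.8
```

>>> step_arm([
  {"claw": 1, "offset": [0, 0.6, 0], "turn": [0, 0, 0]},
  {"claw": 1, "offset": [0.2, 1.2, 0], "turn": [0, 0, 0]},
  {"claw": 1, "offset": [0.4, 1.8, 0], "turn": [0, 0, 0]},
  {"claw": 1, "offset": [0.7, 2.4, 0], "turn": [0, 0, 0]},
  {"claw": 1, "offset": [1.1, 3.0, 0], "turn": [0, 0, 0]},
])

```text
clock: 3.88
tcp_pos: [0.687, 0.0009, 0.1928]
ee_rot: [1.957, 2.457, 0.0]
wrist_force: [-0.7, -0.5, 0.2]
gripper_width: 0.011
gripper_force: 0.4
```

Run:
```python
from h import *
s=get_state(); p=s["tcp_pos"]; c=(R.from_euler('z',-q[2])).apply(p-[q[0],q[1],0]); print(c,s["wrist_force"])
for n in("scene","top"):
    f=cams.grab_frame(n); u,v=proj(f,W([.03,-.06,.19]))[0].astype(int)
    I=f["color"][v-50:v+50,u-50:u+50,::-1]; globals()[n]=cv2.resize(I,(390,390),interpolation=cv2.INTER_CUBIC)
    if n=="scene":
        h=cv2.cvtColor(f["color"],cv2.COLOR_RGB2HSV).astype(int)[v-30:v+30,u-20:u+40]; m=(h[...,0]>4)&(h[...,0]<20)&(h[...,1]>180)&(h[...,2]>120); print(np.argwhere(m).mean(0)+[v-30,u-20],m.sum())
        for ph in(.8,1,1.2,1.4):print(ph,proj(f,W([.03+.058*np.sin(ph),-.038-.058*np.cos(ph),.19])))
cv2.imwrite("pics/k2.png",np.hstack([scene,top]))
```

```text
[ 0.06961487 -0.08914172  0.19277894] [-0.69362474 -0.4712174   0.17209656]
[nan nan] 0
0.8 [[324.19299599 202.79914833]]
1 [[327.52608755 200.50980079]]
1.2 [[330.18367907 197.68129234]]
1.4 [[332.06305128 194.43893847]]<stdin>:7: RuntimeWarning: Mean of empty slice.
  ret = um.true_divide(
```

View pics/k2.png

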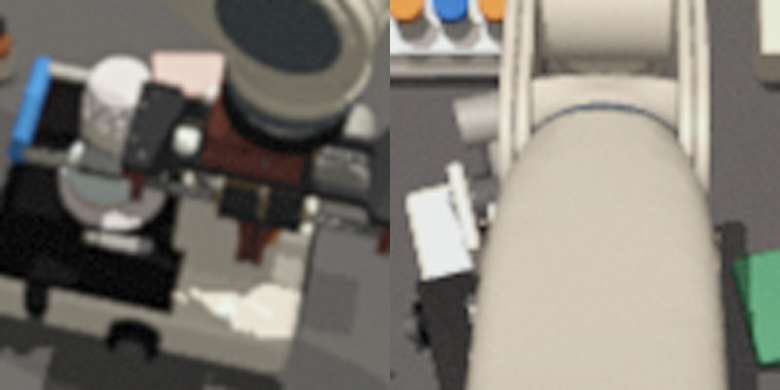

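Fingers at crop px (255,235), with a bit of the orange knob just behind them at (288,235). It is following, so I continue round.

>>> step_arm([
  {"claw": 1, "offset": [0.4, 0.5, 0], "turn": [0, 0, 0]},
  {"claw": 1, "offset": [0.9, 0.8, 0], "turn": [0, 0, 0]},
  {"claw": 1, "offset": [1.4, 1.0, 0], "turn": [0, 0, 0]},
  {"claw": 1, "offset": [1.8, 1.1, 0], "turn": [0, 0, 0]},
  {"claw": 1, "offset": [2.1, 1.2, 0], "turn": [0, 0, 0]},
])

```text
clock: 4.6
tcp_pos: [0.6935, 0.0242, 0.1928]
ee_rot: [1.956, 2.458, 0.0]
wrist_force: [0.9, -1.2, 0.4]
gripper_width: 0.008
gripper_force: 0.7
```

>>> step_arm([
  {"claw": 1, "offset": [0.2, 0, 0], "turn": [0, 0, 0]},
  {"claw": 1, "offset": [0.2, 0, 0], "turn": [0, 0, 0]},
])

```text
clock: 4.85
tcp_pos: [0.6932, 0.0254, 0.1928]
ee_rot: [1.956, 2.457, -0.0]
wrist_force: [2.9, -2.9, 0.4]
gripper_width: 0.003
gripper_force: 1.9
```

>>> step_arm([
  {"claw": 1, "offset": [-1.5, -0.3, 0], "turn": [0, 0, 0]},
  {"claw": 1, "offset": [-3, -0.5, -2], "turn": [0, 0, 0]},
  {"claw": 1, "offset": [-5, -0.5, -7], "turn": [0, 0, 0]},
  {"claw": 1, "offset": [-5, -3, -12], "turn": [0, 0, 0]},
  {"claw": 1, "offset": [-8, -8, -14], "turn": [0, 0, 0]},
])

```text
clock: 5.48
tcp_pos: [0.6342, -0.0704, 0.3375]
ee_rot: [1.951, 2.455, 0.006]
wrist_force: [0.4, 0.5, 0.2]
gripper_width: 0.005
gripper_force: 0.0
```

Run:
```python
from h import *
for n in("scene","top"):
    f=cams.grab_frame(n); u,v=proj(f,W([.03,-.06,.19]))[0].astype(int)
    I=f["color"][v-50:v+50,u-50:u+50,::-1]; globals()[n]=cv2.resize(I,(390,390),interpolation=cv2.INTER_CUBIC)
    if n=="scene":
        h=cv2.cvtColor(f["color"],cv2.COLOR_RGB2HSV).astype(int)[v-30:v+30,u-20:u+40]; m=(h[...,0]>4)&(h[...,0]<20)&(h[...,1]>130)&(h[...,2]>60); print((np.argwhere(m).mean(0)+[v-30,u-20])[::-1],m.sum())
        for ph in(1,1.2,1.4):print(ph,proj(f,W([.03+.058*np.sin(ph),-.038-.058*np.cos(ph),.19])))
cv2.imwrite("pics/k3.png",np.hstack([scene,top]))
```

```text
[319.8245614  187.01754386] 57
1 [[327.52608755 200.50980079]]
1.2 [[330.18367907 197.68129234]]
1.4 [[332.06305128 194.43893847]]
```

View pics/k3.png

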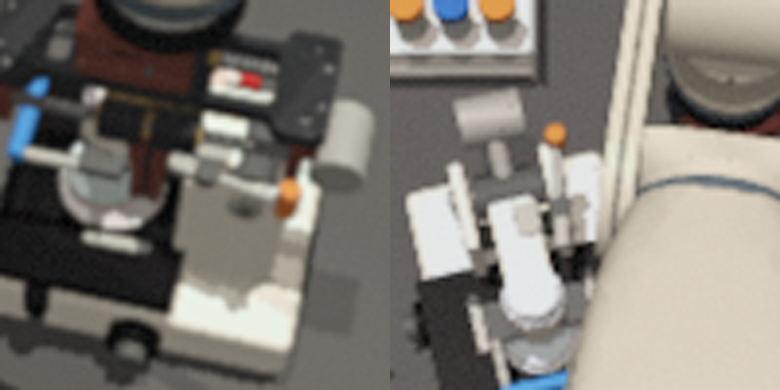

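The knob now points to the rear at its stop (top crop (555,135)), so the lock is released. I'll raise the bar with the tool pointing from the right (-y) side, about 25° below horizontal. First a partial tilt to check that joint 4 has room.

Run:
```python
from h import *
s=get_state();print(s["qpos"].round(2))
a=np.radians(25)
print(rel(W([-.105,-.15,.33])[0],Rot([0,np.cos(a),-np.sin(a)],[1,0,0])))
```

```text
[-0.13  0.34  1.5  -0.    1.3  -0.36]
(array([ -0. , -10.4,   0.7]), array([0.004, 1.137, 0.003]))
```

>>> step_arm([
  {"claw": 1, "offset": [0, -2, 0], "turn": [0, 0.15, 0]},
  {"claw": 1, "offset": [0, -4, 0], "turn": [0, 0.3, 0]},
  {"claw": 1, "offset": [0, -6, 0], "turn": [0, 0.45, 0]},
])

```text
clock: 5.95
tcp_pos: [0.5744, -0.084, 0.3342]
ee_rot: [-1.718, -2.16, -0.4]
wrist_force: [-0.0, 0.2, -0.0]
gripper_width: 0.008
gripper_force: 0.0
```

Run:
```python
from h import *
s=get_state();print(s["qpos"].round(2))
a=np.radians(25)
print(rel(W([-.105,-.15,.33])[0],Rot([0,np.cos(a),-np.sin(a)],[1,0,0])))
```

```text
[-0.36  0.38  1.53  0.38  1.51 -0.66]
(array([-0.4, -4.6,  0.3]), array([-0.001,  0.68 ,  0.004]))
```

>>> step_arm([
  {"claw": 1, "offset": [0, -1.2, 0], "turn": [0, 0.15, 0]},
  {"claw": 1, "offset": [0, -2.4, 0], "turn": [0, 0.3, 0]},
  {"claw": 1, "offset": [0, -3.6, 0], "turn": [0, 0.45, 0]},
  {"claw": 1, "offset": [-0.4, -4.6, 0.3], "turn": [0, 0.6, 0]},
  {"claw": 1, "offset": [-0.4, -4.6, 0.3], "turn": [0, 0.68, 0]},
])

```text
clock: 6.58
tcp_pos: [0.5298, -0.0975, 0.3278]
ee_rot: [-1.318, -1.652, -0.84]
wrist_force: [0.6, -0.3, -0.0]
gripper_width: 0.007
gripper_force: 0.0
```

```bash
cat >> h.py <<'E'
a25=np.radians(25); RT=Rot([0,np.cos(a25),-np.sin(a25)],[1,0,0])
E
python3 - <<'E'
from h import *
s=get_state();print(s["qpos"].round(2))
for P in([-.105,-.15,.25],[-.105,-.119,.16],[-.105,-.022,.115]): print(rel(W(P)[0],RT))
E
```

```text
[-0.57  0.61  1.51  0.74  1.91 -0.89]
(array([-7. ,  0. ,  3.3]), array([-0.002, -0.001,  0.   ]))
(array([-13.9,   0.1,   9.9]), array([-0.002, -0.001,  0.   ]))
(array([-13.9,   0.1,  20.6]), array([-0.002, -0.001,  0.   ]))
```

>>> step_arm([
  {"claw": 1, "offset": [-4, 0, 2], "turn": [0, 0, 0]},
  {"claw": 1, "offset": [-8, 0, 4], "turn": [0, 0, 0]},
  {"claw": 1, "offset": [-11, 0, 7], "turn": [0, 0, 0]},
  {"claw": 1, "offset": [-13.9, 0.1, 9.9], "turn": [0, 0, 0]},
  {"claw": 1, "offset": [-13.9, 0.1, 9.9], "turn": [0, 0, 0]},
])

```text
clock: 7.2
tcp_pos: [0.5234, -0.0657, 0.1589]
ee_rot: [-1.318, -1.652, -0.835]
wrist_force: [0.1, -0.1, -0.4]
gripper_width: 0.003
gripper_force: 0.0
```

Run:
```python
from h import *
s=get_state();print(s["qpos"].round(2),s["wrist_force"].round(1))
print(rel(W([-.105,-.022,.115])[0],RT))
for n in("scene","top"):
    f=cams.grab_frame(n); u,v=proj(f,W([-.06,-.06,.19]))[0].astype(int)
    I=f["color"][v-60:v+60,u-60:u+60,::-1].copy(); I=cv2.resize(I,(390,390),interpolation=cv2.INTER_CUBIC)
    for P in([-.105,-.043,.165],[-.105,.043,.165]):
        x=(proj(f,W(P))[0]-[u-60,v-60])*3.25; cv2.circle(I,tuple(x.astype(int)),3,(0,0,255),1)
    globals()[n]=I
cv2.imwrite("pics/b1.png",np.hstack([scene,top]))
```

```text
[-0.53  0.81  1.6   0.72  1.67 -1.06] [ 0.1 -0.1 -0.4]
(array([ 0.1,  0. , 10.6]), array([-0.005,  0.001, -0.001]))
```

View pics/b1.png

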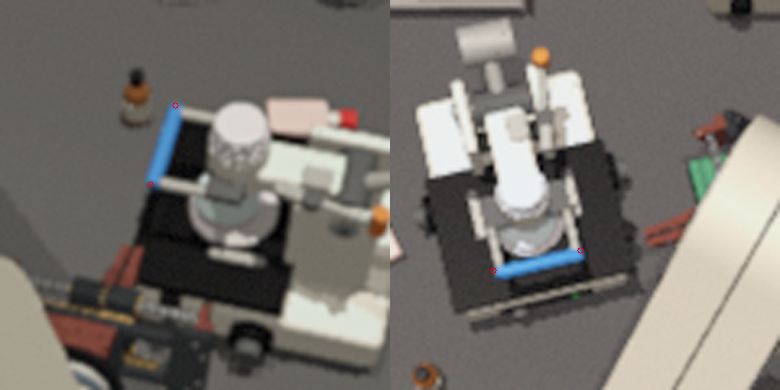

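The drawn bar ends lie on the blue bar (scene (151,185)-(176,105)). The fingers (top crop (650,238)) line up with it. I move in underneath.

>>> step_arm([
  {"claw": 1, "offset": [0, 0, 3.5], "turn": [0, 0, 0]},
  {"claw": 1, "offset": [0.1, 0, 7], "turn": [0, 0, 0]},
  {"claw": 1, "offset": [0.1, 0, 10.6], "turn": [0, 0, 0]},
  {"claw": 1, "offset": [0.1, 0, 10.6], "turn": [0, 0, 0]},
])

```text
clock: 7.8
tcp_pos: [0.5028, 0.0282, 0.1172]
ee_rot: [-1.317, -1.658, -0.836]
wrist_force: [0.1, 1.3, 0.1]
gripper_width: 0.003
gripper_force: 0.0
```

Run:
```python
from h import *
s=get_state();print(s["qpos"].round(2),s["wrist_force"].round(1))
# follow circle: arm-fixed offset of TCP below bar (mm): 21..28 incl slope -> .028 at y=-.022
for t in(-.06,0,.1,.2,.3,.4,.5,.6,.7,.8,.9,1.0,1.1,1.2,1.3):
    b=np.array([.06-.165*np.cos(t),0,.165+.165*np.sin(t)]); tan=np.array([np.sin(t),0,np.cos(t)])
    P=b-tan*.028+[0,-.022,0]
    print(t,rel(W(P)[0],RT)[0])
```

```text
[-0.42  0.82  1.74  0.81  1.51 -1.12] [0.1 1.3 0.1]
-0.06 [ 0.9  0.1 -0.4]
0 [ 1.8 -0.1 -0.9]
0.1 [ 3.3 -0.3 -1.6]
0.2 [ 4.8 -0.3 -2.3]
0.3 [ 6.3 -0.2 -3. ]
0.4 [ 7.8  0.1 -3.7]
0.5 [ 9.2  0.6 -4.4]
0.6 [10.6  1.2 -5. ]
0.7 [12.   2.  -5.7]
0.8 [13.2  2.9 -6.3]
0.9 [14.4  4.  -6.8]
1.0 [15.5  5.1 -7.4]
1.1 [16.4  6.4 -7.8]
1.2 [17.3  7.8 -8.2]
1.3 [18.   9.3 -8.6]
```

>>> step_arm([
  {"claw": 1, "offset": [1.0, 0, -0.5], "turn": [0, 0, 0]},
  {"claw": 1, "offset": [1.8, -0.1, -0.9], "turn": [0, 0, 0]},
  {"claw": 1, "offset": [2.6, -0.2, -1.2], "turn": [0, 0, 0]},
  {"claw": 1, "offset": [3.3, -0.3, -1.6], "turn": [0, 0, 0]},
  {"claw": 1, "offset": [4.0, -0.3, -1.9], "turn": [0, 0, 0]},
])

```text
clock: 8.43
tcp_pos: [0.5001, 0.0263, 0.1608]
ee_rot: [-1.32, -1.658, -0.837]
wrist_force: [2.0, -2.9, -1.8]
gripper_width: 0.008
gripper_force: 1.4
```

Run:
```python
from h import *
for i in range(3):
    f=cams.grab_frame("scene"); s=get_state(); print(R.from_euler('z',-q[2]).apply(s["wrist_force"]).round(1),R.from_euler('z',-q[2]).apply(s["tcp_pos"]-[q[0],q[1],0]).round(4))
u,v=proj(f,W([-.06,-.03,.19]))[0].astype(int)
cv2.imwrite("pics/b2.png",cv2.resize(f["color"][v-50:v+50,u-60:u+60,::-1],(720,600),interpolation=cv2.INTER_CUBIC))
```

```text
[ 0.3 -1.4  0.3] [-0.107  -0.023   0.1616]
[ 0.5 -2.1 -1. ] [-0.1071 -0.0229  0.161 ]
[ 1.9 -1.7 -1.3] [-0.1072 -0.0228  0.1606]
```

View pics/b2.png

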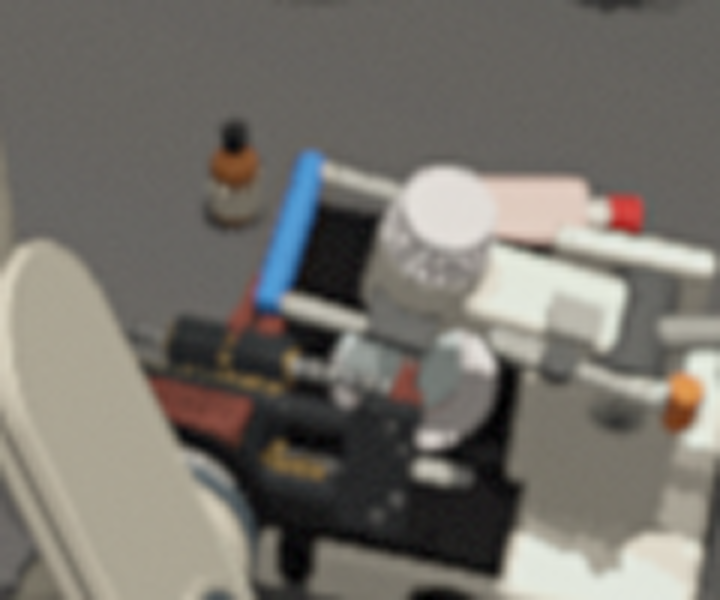

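The bar has risen with the red finger under its near end (270,320). I keep following the arc.

>>> step_arm([
  {"claw": 1, "offset": [0.8, 0, -0.4], "turn": [0, 0, 0]},
  {"claw": 1, "offset": [1.6, 0, -0.8], "turn": [0, 0, 0]},
  {"claw": 1, "offset": [2.5, 0.1, -1.2], "turn": [0, 0, 0]},
  {"claw": 1, "offset": [3.3, 0.3, -1.6], "turn": [0, 0, 0]},
  {"claw": 1, "offset": [4.1, 0.5, -2.0], "turn": [0, 0, 0]},
])

```text
clock: 9.2
tcp_pos: [0.5048, 0.0274, 0.2066]
ee_rot: [-1.319, -1.657, -0.836]
wrist_force: [0.3, 0.4, -0.4]
gripper_width: 0.006
gripper_force: 0.7
```

>>> step_arm([
  {"claw": 1, "offset": [0.7, 0.2, -0.4], "turn": [0, 0, 0]},
  {"claw": 1, "offset": [1.4, 0.5, -0.7], "turn": [0, 0, 0]},
  {"claw": 1, "offset": [2.1, 0.8, -1.0], "turn": [0, 0, 0]},
  {"claw": 1, "offset": [2.8, 1.1, -1.4], "turn": [0, 0, 0]},
  {"claw": 1, "offset": [3.5, 1.5, -1.7], "turn": [0, 0, 0]},
])

```text
clock: 9.82
tcp_pos: [0.5197, 0.0302, 0.2454]
ee_rot: [-1.319, -1.657, -0.836]
wrist_force: [-0.2, -0.2, 0.3]
gripper_width: 0.004
gripper_force: 0.3
```

Run:
```python
from h import *
s=get_state(); print(R.from_euler('z',-q[2]).apply(s["wrist_force"]).round(1),R.from_euler('z',-q[2]).apply(s["tcp_pos"]-[q[0],q[1],0]).round(4),s["qpos"].round(2))
f=cams.grab_frame("scene"); h=cv2.cvtColor(f["color"],cv2.COLOR_RGB2HSV).astype(int)
m=(h[...,0]>=95)&(h[...,0]<=120)&(h[...,1]>130)&(h[...,2]>60); m[:120]=0;m[230:]=0;m[:,:230]=0;m[:,340:]=0
v,u=np.nonzero(m); print("bar",u.mean(),v.mean(),len(u))
for t in(.4,.5,.6,.7,.8,.9): print(t,proj(f,W([.06-.165*np.cos(t),0,.165+.165*np.sin(t)]))[0].round(1))
for t in(.7,.8,.9,1.0,1.1,1.2,1.3):
    b=np.array([.06-.165*np.cos(t),0,.165+.165*np.sin(t)]); tan=np.array([np.sin(t),0,np.cos(t)])
    print(t,rel(W(b-tan*.028+[0,-.022,0])[0],RT)[0])
```

```text
[-0.3 -0.1  0.3] [-0.0871 -0.0236  0.2454] [-0.4   0.63  1.71  0.82  1.66 -0.95]
bar 279.4961832061069 150.72519083969465 131
0.4 [271.  157.6]
0.5 [273.7 154.8]
0.6 [277.  152.2]
0.7 [280.9 149.8]
0.8 [285.3 147.8]
0.9 [290.3 146.1]
0.7 [0.4 0.2 0. ]
0.8 [ 1.7  1.1 -0.6]
0.9 [ 2.8  2.2 -1.2]
1.0 [ 3.9  3.4 -1.7]
1.1 [ 4.9  4.7 -2.1]
1.2 [ 5.7  6.1 -2.5]
1.3 [ 6.4  7.5 -2.9]
```

>>> step_arm([
  {"claw": 1, "offset": [0.7, 0.4, -0.2], "turn": [0, 0, 0]},
  {"claw": 1, "offset": [1.3, 0.8, -0.4], "turn": [0, 0, 0]},
  {"claw": 1, "offset": [1.8, 1.3, -0.7], "turn": [0, 0, 0]},
  {"claw": 1, "offset": [2.4, 1.8, -1.0], "turn": [0, 0, 0]},
  {"claw": 1, "offset": [2.9, 2.3, -1.2], "turn": [0, 0, 0]},
])

```text
clock: 10.5
tcp_pos: [0.5421, 0.0368, 0.2766]
ee_rot: [-1.319, -1.657, -0.837]
wrist_force: [-1.0, -0.0, 0.7]
gripper_width: 0.005
gripper_force: 0.2
```

>>> step_arm([
  {"claw": 1, "offset": [0.5, 0.6, -0.2], "turn": [0, 0, 0]},
  {"claw": 1, "offset": [1.0, 1.2, -0.4], "turn": [0, 0, 0]},
  {"claw": 1, "offset": [1.4, 1.7, -0.6], "turn": [0, 0, 0]},
  {"claw": 1, "offset": [1.8, 2.3, -0.8], "turn": [0, 0, 0]},
])

```text
clock: 11.0
tcp_pos: [0.5643, 0.0425, 0.2961]
ee_rot: [-1.319, -1.657, -0.836]
wrist_force: [-0.3, -0.2, 0.3]
gripper_width: 0.003
gripper_force: 0.1
```

```bash
cat > st.py <<'E'
from h import *
s=get_state(); print(R.from_euler('z',-q[2]).apply(s["wrist_force"]).round(1),R.from_euler('z',-q[2]).apply(s["tcp_pos"]-[q[0],q[1],0]).round(4),s["qpos"].round(2))
f=snap("scene","cur.png"); h=cv2.cvtColor(f["color"],cv2.COLOR_RGB2HSV).astype(int)
m=(h[...,0]>=95)&(h[...,0]<=120)&(h[...,1]>130)&(h[...,2]>60); m[:100]=0;m[230:]=0;m[:,:230]=0;m[:,370:]=0
v,u=np.nonzero(m); print("bar",u.mean(),v.mean(),len(u))
for t in(.8,.9,1,1.1,1.2,1.3,1.4,1.6,1.83): print(t,proj(f,W([.06-.165*np.cos(t),0,.165+.165*np.sin(t)]))[0].round(1))
E
python3 st.py
```

```text
[-0.3 -0.1  0.3] [-0.0409 -0.0215  0.2961] [-0.36  0.61  1.6   0.87  1.72 -0.83]
bar 298.1968503937008 143.1811023622047 127
0.8 [285.3 147.8]
0.9 [290.3 146.1]
1 [295.8 144.7]
1.1 [301.6 143.8]
1.2 [307.8 143.3]
1.3 [314.3 143.2]
1.4 [321.  143.6]
1.6 [334.6 145.7]
1.83 [349.6 150.2]
```

>>> step_arm([
  {"claw": 1, "offset": [0.4, 0.6, -0.2], "turn": [0, 0, 0]},
  {"claw": 1, "offset": [0.8, 1.2, -0.3], "turn": [0, 0, 0]},
  {"claw": 1, "offset": [1.1, 1.8, -0.5], "turn": [0, 0, 0]},
  {"claw": 1, "offset": [1.1, 1.8, -0.5], "turn": [0, 0, 0]},
  {"claw": 1, "offset": [1.1, 1.8, -0.5], "turn": [0, 0, 0]},
])

```text
clock: 11.68
tcp_pos: [0.5813, 0.0466, 0.3078]
ee_rot: [-1.319, -1.657, -0.836]
wrist_force: [-0.3, -0.2, -0.2]
gripper_width: 0.004
gripper_force: 0.0
```

```bash
python3 st.py
```

```text
[-0.3 -0.2 -0.2] [-0.0233 -0.0213  0.3078] [-0.35  0.61  1.56  0.88  1.74 -0.79]
bar 309.1449275362319 142.03623188405797 138
0.8 [285.3 147.8]
0.9 [290.3 146.1]
1 [295.8 144.7]
1.1 [301.6 143.8]
1.2 [307.8 143.3]
1.3 [314.3 143.2]
1.4 [321.  143.6]
1.6 [334.6 145.7]
1.83 [349.6 150.2]
```

>>> step_arm([
  {"claw": 1, "offset": [0, 0, 0], "turn": [0, 0, 0]},
  {"claw": 1, "offset": [0, 0, 0], "turn": [0, 0, 0]},
])

```text
clock: 11.98
tcp_pos: [0.5814, 0.0466, 0.3078]
ee_rot: [-1.319, -1.657, -0.836]
wrist_force: [0.4, -0.5, 0.1]
gripper_width: 0.003
gripper_force: 0.0
```

```bash
python3 st.py|sed -n 2p
```

```text
bar 314.86013986013984 142.53846153846155 143
```

The arm is swinging on by itself (1.31). I withdraw.

>>> step_arm([
  {"claw": 1, "offset": [0, -2, 0], "turn": [0, 0, 0]},
  {"claw": 1, "offset": [0, -4, -3], "turn": [0, 0, 0]},
  {"claw": 1, "offset": [0, -5, -8], "turn": [0, 0, 0]},
  {"claw": 1, "offset": [0, -5, -13], "turn": [0, 0, 0]},
  {"claw": 1, "offset": [0, -5, -15], "turn": [0, 0, 0]},
])

```text
clock: 12.65
tcp_pos: [0.5638, -0.0989, 0.3729]
ee_rot: [-1.321, -1.658, -0.838]
wrist_force: [-0.1, 1.0, 0.1]
gripper_width: 0.003
gripper_force: 0.0
```

>>> step_arm([
  {"claw": 1, "offset": [0, 0, 0], "turn": [0, 0, 0]},
  {"claw": 1, "offset": [0, 0, 0], "turn": [0, 0, 0]},
  {"claw": 1, "offset": [0, 0, 0], "turn": [0, 0, 0]},
  {"claw": 1, "offset": [0, 0, 0], "turn": [0, 0, 0]},
  {"claw": 1, "offset": [0, 0, 0], "turn": [0, 0, 0]},
])

```text
clock: 13.28
tcp_pos: [0.5631, -0.0963, 0.3718]
ee_rot: [-1.319, -1.657, -0.836]
wrist_force: [0.4, 0.4, -0.1]
gripper_width: 0.002
gripper_force: 0.0
```

>>> step_arm([
  {"claw": 1, "offset": [0, 0, 0], "turn": [0, 0, 0]},
  {"claw": 1, "offset": [0, 0, 0], "turn": [0, 0, 0]},
  {"claw": 1, "offset": [0, 0, 0], "turn": [0, 0, 0]},
  {"claw": 1, "offset": [0, 0, 0], "turn": [0, 0, 0]},
  {"claw": 1, "offset": [0, 0, 0], "turn": [0, 0, 0]},
])

```text
clock: 13.9
tcp_pos: [0.5631, -0.0969, 0.3719]
ee_rot: [-1.319, -1.657, -0.836]
wrist_force: [0.2, 0.2, 0.2]
gripper_width: 0.008
gripper_force: 0.0
```

```bash
python3 st.py|sed -n 1,2p
```

```text
[0.3 0.1 0.2] [-0.0727 -0.1572  0.3719] [-0.54  0.6   1.42  0.78  1.97 -0.79]
bar 349.986301369863 148.71917808219177 146
```

View pics/cur.png

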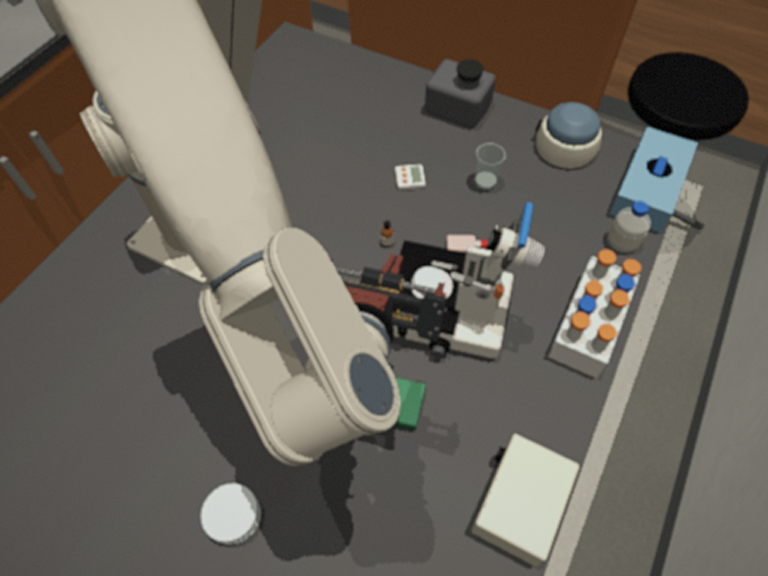

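The arm is back on its stop: the bar is at (526,224), matching 1.83 rad. The knob is still at the rear (499,290), and the dish and bench things are in place with the gripper clear.

```bash
python3 -c "
from rig import robot
print(robot.close_job())"
```

```text
the job is handed in; nothing more can be done
None
```

I handed the job in at about 14 s: the lock knob is round at its stop, the lamp arm rests back on its stop at about 1.83 rad, and in the last picture the dish and bench things looked to be where they were, though I did not measure them and the hand-in gave no verdict.

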